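# Close the board test jig, power it up and start the test

## Robot

A 7-joint arm with a two-finger parallel gripper is mounted at the origin on a cart in front of the work surface, level with it; the furniture and walls round the work are solid. World frame = base frame: x ahead of the robot, y to its left, z up, the work surface at z = 0. Lengths are in mm, angles in rad, forces in N, time in s.
With the tool pointing down it reaches from about 425 to 1025 mm from the base axis. Payload 9.4 kg.
Tool frame: the origin (TCP) lies at the very end of the fingers, on their centre line; the grasp point (between the pads) lies 19 mm behind it; z points along the fingers, y is the line along which they close (so a half turn about z gives the same grasp; the last joint's range is limited). The gripper opens to 85 mm and grips with 20 to 120 N. Pads are 22 mm wide; open, the fingers measure 114 mm over their backs; the gripper's body (76 mm by 85 mm) begins 54 mm behind the grasp point. The pads swing forward as they close: fully open they stand 13 mm farther back than shut.
Start: joints at [1.105, 0.599, -0.003, 1.599, 0.002, 0.943, -0.08], TCP at [274.822, -670.893, 231.275] pointing down, gripper open.
Joint ranges: [-2.57, 2.57], [-0.35, 1.97], [-1.29, 1.29], [0.11, 2.56], [-1.05, 4.19], [0.11, 1.86], [-2.63, 2.63]. Speed limits (rad/s): [2.22, 2.22, 3.01, 3.01, 3.14, 3.14, 3.14].

## Interface

Orientations are given as a rotation vector (axis times angle).
In Python, from plant import state, camera, camera_info, sign_off gives the robot as it stands. The module is installed in compiled form; this text tells all that it offers.
- The arm moves only by the shell command python3 -m handwheel 'ROWS'. ROWS is JSON, a list of rows, each a list of 3 entries, a list of its own where there are three numbers: the shift along the tool's x, y, z in mm, then the turn, a rotation vector about the tool's x, y, z in degrees, then the gripper's target within -1 to 1 (fully open at 1, half-way at 0, shut at -1). In form: [[[tx, ty, tz], [rx, ry, rz], jaw], ...]. A call has 1 to 10 rows; each row is the pose to reach, as a shift and turn from the pose commanded when the call began, along the tool's axes at that moment; what a row does not reach only later rows make up. A row lasts 1/10 s, in which the tool goes at most 50 mm and 8.59 degrees, less where a joint would pass 70% of its speed; a pose out of reach is approached as far as the arm can. A call with a gripper value outside its range is refused whole. The fingers move at their own pace and stop on an object; the grip force is fixed at half the most. Time passes only in rows, so rows that repeat a pose let the fingers close. It gives the time, the measured TCP pose, the force, the opening and the grip force at its end, in the units of the state.
- state(): the state, without advancing time (a new reading comes with each control period).
- camera(name): name is "scene" or "top" or "wrist"; returns the picture (400x640x3 uint8, blue, green, red); there is no depth.
- camera_info(name): a dict with "fx", "fy", "cx", "cy" (pixels), "k1" (the pictures are not rectified: a ray, as slopes to the right and down, at radius r is drawn at 1 + k1 r^2 times it, then the intrinsics apply), "eye" and "rotation" of the camera in the world. Camera axes: x right, y down, z forward; pixel columns grow to the right and rows downward; lengths in mm; the calibration is good to about 2 mm. A picture is of the moment at which its call begins: read the wrist's pose just before it. camera_info takes no time and is no camera call; for the wrist camera it gives the pose at the moment of the call.
- sign_off(): hands the job in; it is judged then, once.
The state is a dict: "time_s": time; "joint_pos": joint angles; "joint_velocities": joint speeds; "effort": joint torques, N m; "tcp_pos": TCP position; "tcp_rot": TCP orientation; "force": force on the tool from outside, world axes, zero at the start; "moment": the same for the moment, N m; "gripper_width": finger opening in mm; "grasp_force": force on a finger pad.
Only numpy, scipy, OpenCV 4.12 (cv2) and the standard library are available. Lean on these libraries where they do the work, as an engineer would, in place of code of your own. Each camera call takes 0.05 s, during which the arm holds its last target. There are 200 camera calls.

## Task

A circuit board is lying ready in the grey test jig. With the fingertips, push the jig's hinged cover down until its spring latch snaps over the front edge and holds it, then press the end of the black rocker with the white bar right down to switch the jig on, and then push the green button fully in, hold it for a moment and let it go. Do it in that order, never press the red button, pick nothing up, and leave the board in its nest and the things round the jig where they are.

Things in the scene. Friction and masses are not known exactly. Their poses are not given: they have to be found in the camera images.
- test_jig: Grey board test jig, fixed, 250 mm (its x) by 230 mm (y); origin at the centre of its underside, x away from its front, y to its left, z up. Along its front a raised console, 62 mm deep, top at z = 74 mm, carries three aluminium plates 72 mm apart: rocker, green button, red button, in any order. Behind it lies the nest (deck at z = 50 mm) under the cover.
- cover (a joint): Angle of the hinged cover (rad): 0 shut, 0.8 to 1.05 at the start, its front edge up, -0.02 at its lower stop. Aluminium frame 12 mm thick, 164 mm wide, with a clear pane; front edge 140 mm from the hinge, strike bar 146 mm. Pushing at the pad takes 2 to 7 N, and 10 to 15 N to snap past the latch (0.15 to 0.02 rad). Unlatched, a spring lifts it again; latched it rests at about 0.02.
- cover_hinge (a point): Point on the hinge axis of the cover, midway between its ends: in the jig's frame x = +114, y = 0, z = 96 mm. The axis is the jig's y.
- cover_pad (a point): Centre of the top of the black rubber press pad (26 x 70 mm) on the cover's wide front bar: 120 mm forward of the hinge axis and 8.8 mm above it when shut. The place to push; the latch bolt stays clear of the pad. It moves with the cover.
- latch (a joint): Position of the latch bolt (m): 0 sprung out, up to 0.009 pushed back into its dark steel case (18 x 36 mm, 52 mm in front of the jig's centre, top of its black tab at z = 119 mm). Bevelled on top: the falling cover pushes it back and it springs out over the strike bar; it need not be touched.
- power_rocker (a joint): Angle of the black rocker (rad): -0.2 off (start), +0.2 on, when the end with the white bar is down. It stays where it is left; about 2 N at its end moves it.
- rocker_on_end (a point): On top of the rocker's end with the white bar, 18 mm from the pivot on the jig's left (+y); the place to press. The rocker is 47 mm long (along the jig's y), 25 mm wide, a shallow V whose halves rise to the ends; this point is about 96 mm above the bench when off, and this half lies level at about 89 mm when on.
- rocker_middle (a point): Middle of the top of the rocker, over its pivot.
- start_button (a joint): Travel of the green button (m): 0 out, 0.006 fully in; it springs back. 1.5 N to begin, 5 N fully in.
- start_top (a point): Centre of the top of the green button (29 mm across, flat, stands 9 mm above its steel collar).
- stop_button (a joint): Travel of the red button (m): 0 out, 0.006 fully in. Not to be pressed.
- stop_top (a point): Centre of the top of the red mushroom button (38 mm across, stands 26 mm above its plate).
- circuit_board: Green circuit board, 85 x 125 mm, loose in the jig's nest with its edges along the jig's, its tall capacitor 26 mm high; origin at the centre of its underside, 56 mm above the bench, axes turned 0.24 rad from its edges. To be left in the nest.
- tweezers: Black tweezers, 14 x 119 x 10 mm, lying loose beside the right side of the jig. To be left alone.
- marker: White marker pen with black cap, 10 x 132 x 10 mm, lying loose in front of the jig. To be left alone.
- heat_sink_a: Grey finned heat sink, 30 x 34 x 15 mm, loose beside the right side of the jig. To be left alone.

How it is judged:
By the outcome, as a careful person would: the job done as asked, in the order asked, and still so for the second after the job is handed in, with the robot touching nothing.
It also fails if it takes over 45 s, if anything falls off the work surface, if the arm or the gripper's body presses on something with over 40 N, if the wrist force passes 120 N, or if a joint passes its speed limit or range.

## Working session

There is one attempt and no reset: what is moved stays moved. The work goes in short steps, Python scripts to look and compute and a shell command to move; the robot and the scene stay as the last step left them, time stands still between calls to the robot, and variables do not carry over. Pictures are saved under pics/ and viewed, at most 10 in all, crops included, and the job is handed in when it is done.

```bash
mkdir -p pics; python3 - <<'E'
from plant import *
import cv2,numpy as np
s=state();print(s['tcp_pos'],s['tcp_rot'],s['gripper_width'])
for n in("scene","top"):
    cv2.imwrite(f"pics/{n}1.png",camera(n));print(n,camera_info(n))
E
```

```text
[ 274.66072503 -670.45437877  230.43672935] [-3.08095656e+00 -6.06724804e-01  6.38946855e-04] 85.59471856294756
scene {'fx': 414.9938305618731, 'fy': 414.9938305618731, 'cx': 322.5188498897211, 'cy': 191.11616053058557, 'k1': -0.04085973693609066, 'eye': array([ 4.56309851e-01, -6.03710350e+02,  6.38077746e+02]), 'rotation': array([-2.02758124,  1.18169975, -0.55571697])}
top {'fx': 452.2767068639118, 'fy': 452.2767068639118, 'cx': 319.19448401749287, 'cy': 197.36171998653836, 'k1': -0.05315297449571969, 'eye': array([ 411.33292722, -290.2714632 ,  945.00294246]), 'rotation': array([-2.14919416,  2.11132537, -0.15379419])}
```

View pics/scene1.png

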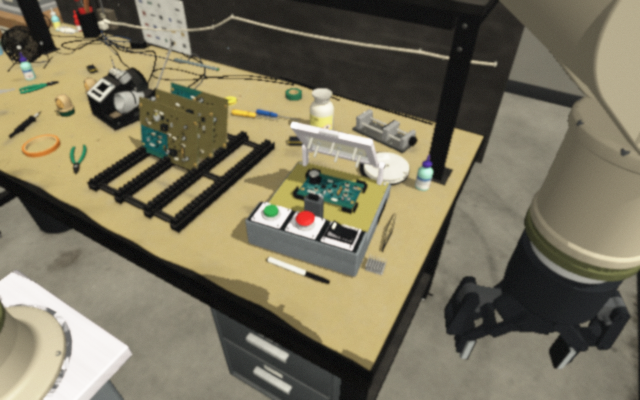

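View pics/top1.png

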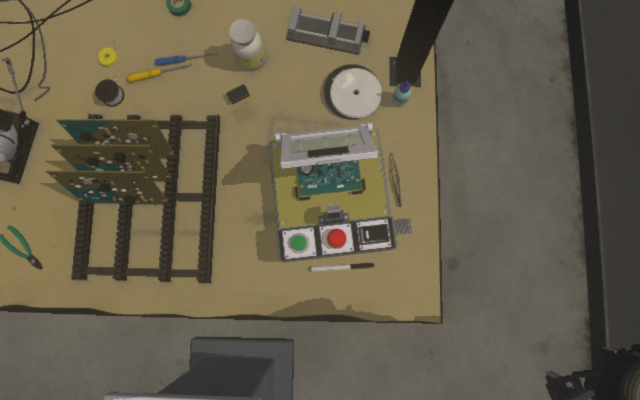

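The top view shows the jig with green (298,243), red (337,238) and rocker (375,233) on the console, and the cover pad near (328,153). The pen lies in front at (340,267).

```bash
cat > h.py <<'E'
import cv2,numpy as np
from scipy.spatial.transform import Rotation as R
def ray(i,uv):
    K=np.array([[i['fx'],0,i['cx']],[0,i['fy'],i['cy']],[0,0,1]])
    p=cv2.undistortPoints(np.array([[uv]],float),K,np.array([i['k1'],0,0,0.]))[0,0]
    d=R.from_rotvec(i['rotation']).apply([*p,1]);return np.array(i['eye']),d/np.linalg.norm(d)
def plane(i,uv,z):
    e,d=ray(i,uv);return e+d*(z-e[2])/d[2]
def tri(rs):
    A=sum(np.eye(3)-np.outer(d,d) for e,d in rs);b=sum((np.eye(3)-np.outer(d,d))@e for e,d in rs)
    return np.linalg.solve(A,b)
def blob(m,roi):
    x0,y0,x1,y1=roi;k=np.zeros_like(m);k[y0:y1,x0:x1]=m[y0:y1,x0:x1]
    n,l,st,c=cv2.connectedComponentsWithStats(k);j=1+np.argmax(st[1:,4]);return c[j],st[j]
E
python3 - <<'E'
from h import *
from plant import camera_info
I={n:camera_info(n) for n in('top','scene')};P={n:cv2.imread(f'pics/{n}1.png') for n in I}
roi={'top':dict(g=(280,228,318,260),r=(320,222,356,254),k=(355,218,392,248)),'scene':dict(g=(255,200,288,224),r=(290,205,325,235),k=(320,215,365,250))}
c={}
for n in I:
    h=cv2.cvtColor(P[n],cv2.COLOR_BGR2HSV)
    M=dict(g=cv2.inRange(h,(45,90,50),(85,255,255)),r=cv2.inRange(h,(0,120,90),(8,255,255))|cv2.inRange(h,(172,120,90),(180,255,255)),k=cv2.inRange(h,(0,0,0),(180,255,60)))
    for k in M: c[n,k],st=blob(M[k],roi[n][k]);print(n,k,c[n,k],st)
for k in 'grk': print(k,tri([ray(I[n],c[n,k]) for n in I]),plane(I['top'],c['top',k],90))
for uv in((308,154),(350,149)): print('pad ends rays',[plane(I['top'],uv,z) for z in(190,210)])
o=[cv2.resize(P['top'][100:290,255:445],(570,570),interpolation=2),]
cv2.imwrite('pics/c1.png',o[0])
cv2.imwrite('pics/c2.png',cv2.resize(P['scene'][110:290,230:410],(600,600),interpolation=2))
E
```

```text
top g [298.47133758 242.46496815] [292 236  14  14 157]
top r [336.40727273 237.98909091] [328 229  18  19 275]
top k [376.52631579 232.01754386] [363 225  25  16 228]
scene g [270.63636364 210.39393939] [264 204  14  13 132]
scene r [304.92735043 217.66666667] [296 210  19  16 234]
scene k [338.39143731 231.65443425] [320 221  37  20 327]
g [ 462.92159079 -237.25406225   86.07188229] [ 462.6782358  -237.48691154   90.        ]
r [ 472.21986618 -308.94799518   93.57651074] [ 472.40460295 -308.92670632   90.        ]
k [ 482.40962565 -380.67514483   85.11642616] [ 484.98326221 -384.59941862   90.        ]
pad ends rays [array([ 608.5782343 , -256.07068422,  190.        ]), array([ 603.35321342, -256.97666159,  210.        ])]
pad ends rays [array([ 618.54584882, -328.16107298,  190.        ]), array([ 613.0567862 , -327.15737862,  210.        ])]
```

View pics/c1.png

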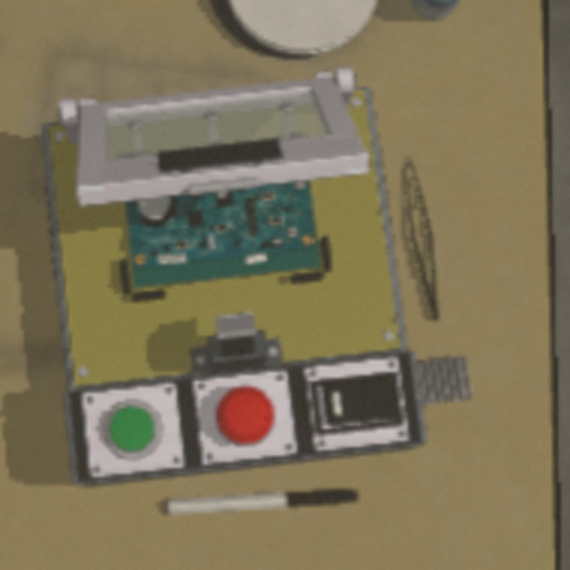

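View pics/c2.png

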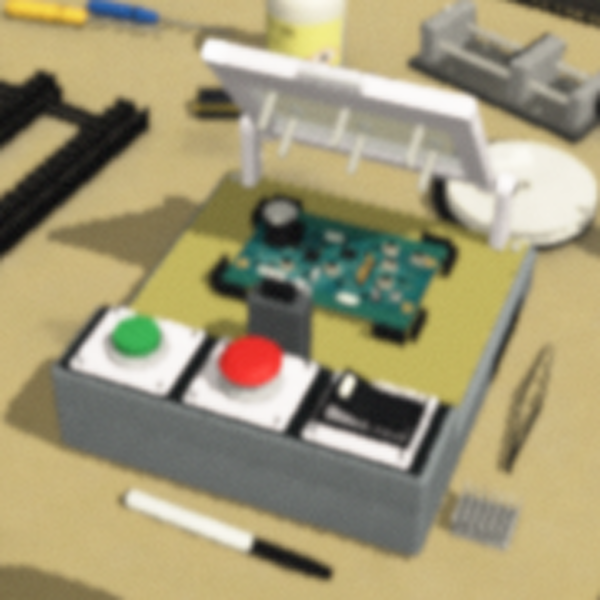

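Rocker, green and red lie 72 mm apart as they should, in the order (from left) green, red, rocker. The white bar is on the rocker's left half, the jig yaw is about 0.13 rad and the cover is at about 0.9 rad.

```bash
cat >> h.py <<'E'
YAW=np.arctan2(9.3,71.7); ex=np.array([np.cos(YAW),np.sin(YAW),0]); ey=np.array([-np.sin(YAW),np.cos(YAW),0])
RED=np.array([472.2,-309.,0]); O=RED+94*ex
GREEN=RED+72*ey; ROCK=RED-72*ey+18*ey
def jig(x,y,z): return O+x*ex+y*ey+[0,0,z]
def cov(th,rho,off=11): # TCP with its front corner on the cover pad
    F=rho*np.cos(th)-8.8*np.sin(th)-off
    return jig(114-F,0,96+rho*np.sin(th)+8.8*np.cos(th))
def go(s,p,turn=0):
    T=R.from_rotvec(s['tcp_rot']);return np.round(T.inv().apply(np.array(p)-s['tcp_pos']),1)
E
python3 - <<'E'
from h import *
from plant import state
s=state();T=R.from_rotvec(s['tcp_rot'])
W=np.c_[ex,-ey,[0,0,-1]]
print(YAW,O,np.degrees((T.inv()*R.from_matrix(W)).as_rotvec()))
p=cov(.95,122);p[2]=300;print(p,go(s,p))
E
```

```text
0.12898697377178114 [ 565.41911452 -296.90881778    0.        ] [-0.07613849  0.01669328 14.88794379]
[ 626.10348824 -289.03762286  300.        ] [ 469.8 -219.9  -69.3]
```

```bash
python3 -m handwheel '[[[0,0,-50],[0,0,0],-1],[[10,-5,-69],[0,0,2],-1],[[50,-25,-69],[0,0,5],-1],[[95,-45,-69],[0,0,8],-1],[[140,-65,-69],[0,0,11],-1],[[185,-87,-69],[0,0,14.9],-1],[[230,-108,-69],[0,0,14.9],-1],[[275,-129,-69],[0,0,14.9],-1],[[320,-150,-69],[0,0,14.9],-1],[[365,-171,-69],[0,0,14.9],-1]]'; python3 - <<'E'
from h import *
from plant import *
s=state();p=cov(.95,122);p[2]=300;print(p,go(s,p),s['tcp_rot'])
E
```

```text
time_s: 1.1
tcp_pos: [548.7, -372.5, 300.0]
tcp_rot: [-3.135, -0.202, 0.001]
force: [0.9, -0.3, 0.2]
gripper_width: -0.1
grasp_force: 0.0
[ 626.10348824 -289.03762286  300.        ] [ 87.4 -72.9   0. ] [-3.13490855e+00 -2.02038719e-01  7.04563449e-04]
```

```bash
python3 -m handwheel '[[[43,-36,0],[0,0,0],-1],[[87,-73,0],[0,0,0],-1],[[87,-73,0],[0,0,0],-1],[[87,-73,0],[0,0,0],-1]]'; python3 - <<'E'
from h import *
from plant import *
i=camera_info('wrist');cv2.imwrite('pics/w1.png',camera('wrist'));cv2.imwrite('pics/s2.png',cv2.resize(camera('scene')[60:290,200:440],(720,690))[:600])
s=state()
for th,r in((.95,122),(.9,122),(.75,123),(.6,124),(.45,125),(.3,126),(.2,126),(.12,127),(.06,127),(0,127),(-.02,127)):
    print(th,go(s,cov(th,r)))
E
```

```text
time_s: 1.5
tcp_pos: [626.5, -287.3, 299.5]
tcp_rot: [-3.133, -0.21, 0.0]
force: [0.1, -0.8, 0.2]
gripper_width: -0.2
grasp_force: 0.0
0.95 [ 2.9 -2.5 99.5]
0.9 [ -2.3  -2.5 102.8]
0.75 [-17.3  -2.4 113.6]
0.6 [-30.7  -2.4 126.6]
0.45 [-42.   -2.4 141.6]
0.3 [-51.   -2.4 158.3]
0.2 [-55.   -2.4 170.3]
0.12 [-58.3  -2.4 180. ]
0.06 [-59.5  -2.4 187.5]
0 [-60.2  -2.4 195.1]
-0.02 [-60.3  -2.4 197.7]
```

View pics/s2.png

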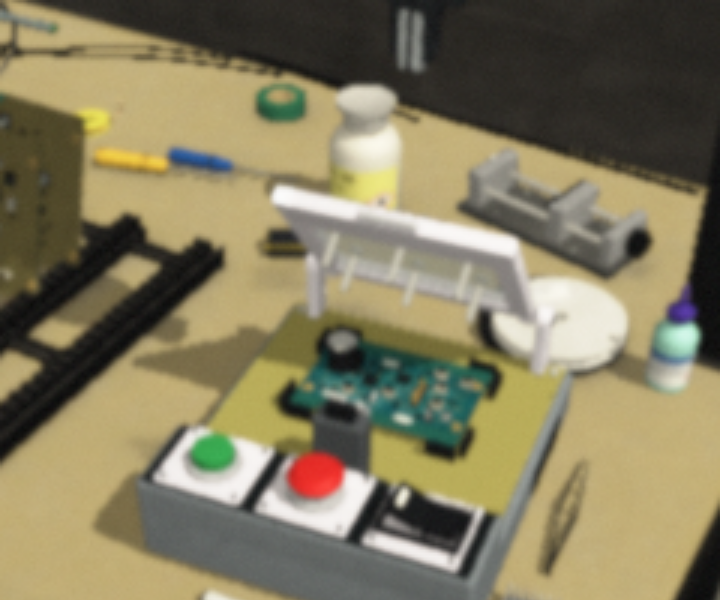

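View pics/w1.png

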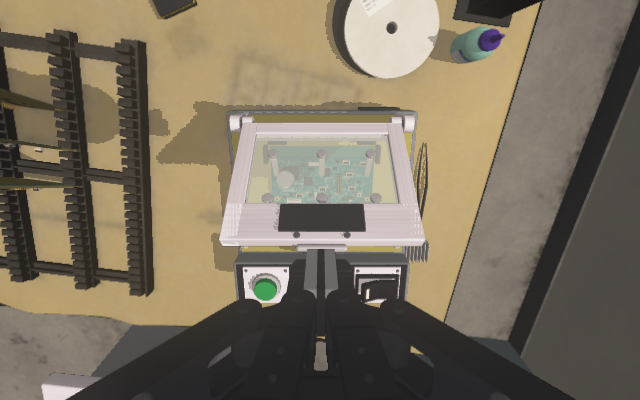

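The wrist view shows the pad at about (322,218), corners (279,204) to (366,231), and the scene view shows the cover still open and everything else in place. I'll check the pad position against the plan.

```bash
python3 - <<'E'
from h import *
from plant import *
i=camera_info('wrist');im=cv2.imread('pics/w1.png')
m=cv2.inRange(cv2.cvtColor(im,cv2.COLOR_BGR2HSV),(0,0,0),(180,255,70));k=np.zeros_like(m);k[195:240,265:380]=m[195:240,265:380]
k=cv2.morphologyEx(k,cv2.MORPH_OPEN,np.ones((9,9)));c,st=blob(k,(265,195,380,240));print(c,st)
it=camera_info('top')
a=tri([ray(i,c),ray(it,(328.5,152.5))]);print('tri',a)
for z in(190,200): print(plane(i,c,z)-jig(114,0,z))
x0,y0,w,h=st[:4];print([np.linalg.norm(plane(i,(x0,c[1]),z)-plane(i,(x0+w,c[1]),z)) for z in(185,195,205)])
for th in(.85,.9,.95,1.):print(th,cov(th,120,0))
print('green',plane(i,(265,289),90),GREEN)
E
```

```text
[321.44216168 216.94015185] [ 279  204   85   27 2239]
tri [ 609.48734205 -292.54637359  198.99255004]
[-72.34499173 -12.06566874   0.        ]
[-68.50726983 -11.53968364   0.        ]
[np.float64(73.01410423727476), np.float64(70.18062138300046), np.float64(67.34713852872613)]
0.85 [ 606.48837228 -291.58184293  191.9615003 ]
0.9 [ 611.33456683 -290.95325702  195.46939688]
0.95 [ 616.34857021 -290.30290512  198.72867176]
1.0 [ 621.51785003 -289.63241276  201.73117847]
green [ 461.17709058 -240.91477146   90.        ] [ 462.93866894 -237.59812505    0.        ]
```

```bash
python3 -m handwheel '[[[0,-1,45],[0,0,0],-1],[[0,-1,85],[0,0,0],-1],[[-2,-1,100],[0,0,0],-1],[[-10,-1,108],[0,0,0],-1],[[-17,-1,114],[0,0,0],-1],[[-24,-1,120],[0,0,0],-1],[[-31,-1,127],[0,0,0],-1],[[-37,-1,134],[0,0,0],-1],[[-42,-1,142],[0,0,0],-1],[[-47,-1,150],[0,0,0],-1]]';python3 -m handwheel '[[[-4,0,8],[0,0,0],-1],[[-6,0,14],[0,0,0],-1],[[-8,0,20],[0,0,0],-1],[[-10,0,25],[0,0,0],-1],[[-11,0,30],[0,0,0],-1],[[-11,0,30],[0,0,0],-1]]'; python3 - <<'E'
from h import *
from plant import *
s=state()
for th in (.12,.06,.02,0,-.02): print(th,go(s,cov(th,127)))
E
```

```text
time_s: 2.6
tcp_pos: [577.9, -296.7, 150.5]
tcp_rot: [3.134, 0.201, 0.002]
force: [4.9, -2.3, 3.4]
gripper_width: -0.0
grasp_force: 2.5
time_s: 3.2
tcp_pos: [566.2, -297.0, 119.4]
tcp_rot: [-3.134, -0.202, 0.003]
force: [1.8, -1.3, 2.3]
gripper_width: -0.4
grasp_force: 1.1
0.12 [-0.8 -0.2 -0.5]
0.06 [-2.  -0.2  7. ]
0.02 [-2.5 -0.2 12.1]
0 [-2.7 -0.2 14.6]
-0.02 [-2.9 -0.2 17.2]
```

```bash
python3 -m handwheel '[[[-1,0,5],[0,0,0],-1],[[-2,0,9],[0,0,0],-1],[[-2,0,13],[0,0,0],-1],[[-2,0,13],[0,0,0],-1]]';python3 -m handwheel '[[[0,0,2],[0,0,0],-1],[[0,0,4],[0,0,0],-1],[[0,0,4],[0,0,0],-1]]'
```

```text
time_s: 3.6
tcp_pos: [564.3, -297.2, 106.8]
tcp_rot: [-3.134, -0.202, 0.002]
force: [2.3, -0.8, 3.0]
gripper_width: -0.1
grasp_force: 1.3
time_s: 3.9
tcp_pos: [564.1, -297.2, 103.0]
tcp_rot: [-3.134, -0.202, 0.003]
force: [0.2, -1.4, 4.0]
gripper_width: -0.3
grasp_force: 1.8
```

```bash
python3 -m handwheel '[[[0,0,1],[0,0,0],-1],[[0,0,2],[0,0,0],-1],[[0,0,2],[0,0,0],-1]]';python3 -m handwheel '[[[0,0,1],[0,0,0],-1],[[0,0,1.5],[0,0,0],-1],[[0,0,1.5],[0,0,0],-1]]'
```

```text
time_s: 4.2
tcp_pos: [564.1, -297.2, 102.5]
tcp_rot: [-3.135, -0.202, 0.002]
force: [-3.3, 0.4, 19.0]
gripper_width: -0.1
grasp_force: 9.1
time_s: 4.5
tcp_pos: [564.1, -297.3, 102.3]
tcp_rot: [-3.135, -0.201, 0.001]
force: [-5.9, 1.5, 30.9]
gripper_width: -0.3
grasp_force: 15.6
```

The cover has reached its lower stop at z = 102.3. I'll lift off and check the latch.

```bash
python3 -m handwheel '[[[0,0,-5],[0,0,0],-1],[[0,0,-20],[0,0,0],-1],[[0,0,-60],[0,0,0],-1],[[0,0,-100],[0,0,0],-1],[[0,0,-100],[0,0,0],-1]]'; python3 - <<'E'
from h import *
from plant import *
i=camera_info('wrist');w=camera('wrist');a=cv2.resize(camera('scene')[110:290,230:410],(400,400));cv2.imwrite('pics/s3.png',np.hstack([a,cv2.resize(w[100:380,180:460],(400,400))]))
s=state()
for n,p in(('rock',ROCK),('green',GREEN)): print(n,p,go(s,p))
E
```

```text
time_s: 5.0
tcp_pos: [566.5, -298.0, 205.0]
tcp_rot: [3.133, 0.202, 0.008]
force: [0.2, 0.1, 0.2]
gripper_width: 0.5
grasp_force: 0.0
rock [ 479.1459983  -362.55140622    0.        ] [-93.2  54.  200.6]
green [ 462.93866894 -237.59812505    0.        ] [-93.2 -72.  200.6]
```

View pics/s3.png

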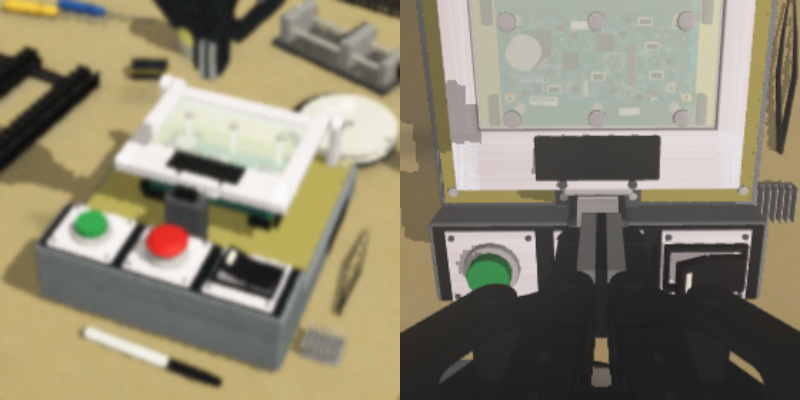

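The cover is shut and stays down under the latch with the finger off it. Nothing else has moved. Next is the rocker.

```bash
python3 -m handwheel '[[[-40,24,0],[0,0,0],-1],[[-80,46,0],[0,0,0],-1],[[-93,54,20],[0,0,0],-1],[[-93,54,60],[0,0,0],-1],[[-93,54,90],[0,0,0],-1],[[-93,54,100],[0,0,0],-1],[[-93,54,105],[0,0,0],-1],[[-93,54,105],[0,0,0],-1]]';python3 -m handwheel '[[[0,0,4],[0,0,0],-1],[[0,0,8],[0,0,0],-1],[[0,0,11],[0,0,0],-1],[[0,0,11],[0,0,0],-1]]'
```

```text
time_s: 5.9
tcp_pos: [479.7, -362.6, 94.5]
tcp_rot: [-3.134, -0.203, 0.001]
force: [0.7, -0.3, -0.5]
gripper_width: -0.2
grasp_force: 0.0
time_s: 6.3
tcp_pos: [480.7, -363.2, 88.8]
tcp_rot: [3.133, 0.202, 0.005]
force: [-9.3, 8.4, 47.0]
gripper_width: 0.3
grasp_force: 23.8
```

The rocker bottomed at z = 88.8, matching the expected 89 when on. I'll lift, pass over the red button well clear, and look from above the green one.

```bash
python3 -m handwheel '[[[0,0,-10],[0,0,0],-1],[[0,0,-50],[0,0,0],-1],[[0,0,-95],[0,0,0],-1],[[0,-40,-100],[0,0,0],-1],[[0,-85,-100],[0,0,0],-1],[[0,-126,-100],[0,0,0],-1],[[0,-126,-100],[0,0,0],-1],[[0,-126,-100],[0,0,0],-1]]'; python3 - <<'E'
from h import *
from plant import *
cv2.imwrite('pics/s4.png',np.hstack([cv2.resize(camera(n)[a:a+120,b:b+120],(400,400),interpolation=2) for n,a,b in(('scene',165,250),('top',160,280))]))
s=state();print(GREEN,go(s,GREEN))
E
```

```text
time_s: 7.1
tcp_pos: [464.2, -237.5, 184.7]
tcp_rot: [3.134, 0.205, 0.003]
force: [0.5, -0.7, -0.7]
gripper_width: -0.0
grasp_force: 0.0
[ 462.93866894 -237.59812505    0.        ] [ -1.1  -1.9 184.2]
```

View pics/s4.png

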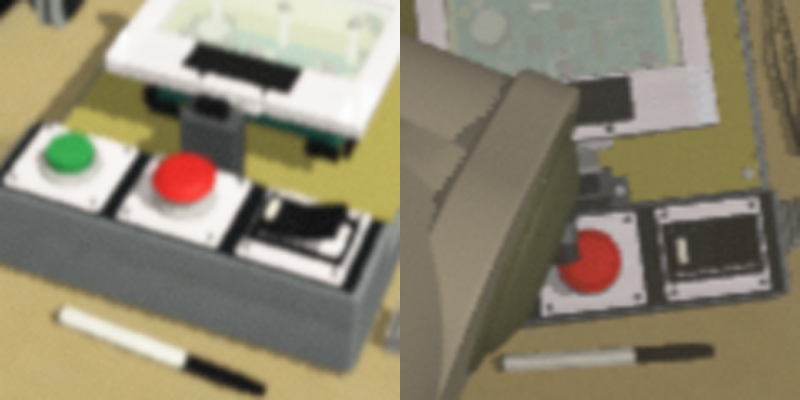

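The scene view shows the rocker's white-bar end down and its other end raised, so the jig is on, with the red button untouched and the pen in place. Now the green button.

```bash
python3 -m handwheel '[[[-1,-1,40],[0,0,0],-1],[[-1,-1,75],[0,0,0],-1],[[-1,-1,88],[0,0,0],-1],[[-1,-1,93],[0,0,0],-1],[[-1,-1,93],[0,0,0],-1]]';python3 -m handwheel '[[[0,0,2],[0,0,0],-1],[[0,0,4],[0,0,0],-1],[[0,0,4],[0,0,0],-1]]';python3 -m handwheel '[[[0,0,2],[0,0,0],-1],[[0,0,4],[0,0,0],-1],[[0,0,4],[0,0,0],-1]]'
```

```text
time_s: 7.7
tcp_pos: [461.9, -238.1, 90.3]
tcp_rot: [-3.135, -0.199, 0.003]
force: [-1.3, -0.1, 1.3]
gripper_width: 0.0
grasp_force: 1.0
time_s: 8.0
tcp_pos: [462.9, -237.8, 87.4]
tcp_rot: [3.134, 0.201, 0.002]
force: [-0.4, -2.1, 3.8]
gripper_width: 0.1
grasp_force: 1.9
time_s: 8.3
tcp_pos: [463.0, -237.8, 85.1]
tcp_rot: [3.134, 0.201, 0.004]
force: [-5.5, -0.5, 33.8]
gripper_width: -0.1
grasp_force: 16.7
```

```bash
python3 -m handwheel '[[[0,0,0],[0,0,0],-1],[[0,0,0],[0,0,0],-1],[[0,0,0],[0,0,0],-1],[[0,0,0],[0,0,0],-1],[[0,0,0],[0,0,0],-1],[[0,0,0],[0,0,0],-1],[[0,0,0],[0,0,0],-1]]';python3 -m handwheel '[[[0,0,-6],[0,0,0],-1],[[0,0,-15],[0,0,0],-1],[[0,0,-50],[0,0,0],-1],[[0,0,-100],[0,0,0],-1],[[0,0,-140],[0,0,0],-1],[[0,0,-140],[0,0,0],-1],[[0,0,-140],[0,0,0],-1]]'; python3 - <<'E'
from h import *
from plant import *
cv2.imwrite('pics/s5.png',cv2.resize(camera('scene')[110:290,230:410],(600,600),interpolation=2))
E
```

```text
time_s: 9.0
tcp_pos: [463.0, -237.8, 85.1]
tcp_rot: [3.133, 0.201, 0.004]
force: [-6.4, -0.0, 33.8]
gripper_width: 0.2
grasp_force: 16.8
time_s: 9.7
tcp_pos: [462.9, -236.9, 223.9]
tcp_rot: [3.134, 0.203, 0.004]
force: [-0.5, -0.5, -0.4]
gripper_width: -0.0
grasp_force: 0.0
```

View pics/s5.png

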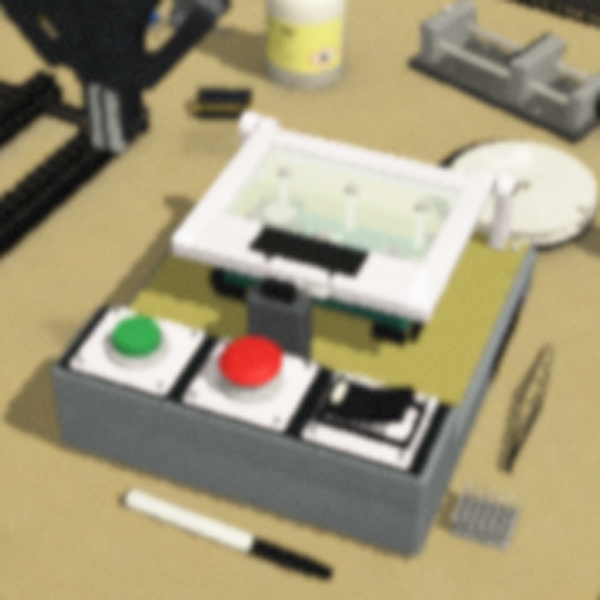

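The cover is latched, the rocker is on, the green button is back out, nothing else has moved and the gripper is clear.

```bash
python3 -c "from plant import sign_off;print(sign_off())"
```

```text
the job is handed in; nothing more can be done
None
```

I latched the cover, switched the rocker on, then pressed the green button fully in, held it for about 0.7 s and let it go; the red button was never pressed, the final picture shows everything round the jig where it was, and the job is handed in at about 10 s.

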